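# Unnest the sample cups and set out the bench

## Task

Take the nest of four steel sample cups apart from the smallest outwards and stand each cup upright in the middle of its own place: the smallest on the balance's pan, the second smallest on the stirrer's round plate, the second largest on the cork mat, and the largest in the white tray. Never tip a cup over, and leave the two little capped vials standing where they are.

Things in the scene. Friction and masses are not known exactly. Their poses are not given: they have to be found in the camera images.
- cup_a: Smallest of four round open stainless-steel sample cups, 36 mm outside diameter at the rim (33 at the foot), 60 mm high, 2 mm wall, about 60 g; its inner floor is raised to 30 mm above the foot. Origin: centre of its underside; z up along its axis. At the start it is the innermost and topmost of the nest, inside cup_b: foot 90, rim 150 mm above the bench.
- cup_b: Second smallest of four round open stainless-steel sample cups, 46 mm outside diameter at the rim (43 at the foot), 60 mm high, 2 mm wall, about 80 g; its inner floor is raised to 30 mm above the foot. Origin: centre of its underside; z up along its axis. At the start its foot is 60 mm, its rim 120 mm above the bench, inside cup_c.
- cup_c: Second largest of four round open stainless-steel sample cups, 56 mm outside diameter at the rim (53 at the foot), 60 mm high, 2 mm wall, about 100 g; its inner floor is raised to 30 mm above the foot. Origin: centre of its underside; z up along its axis. At the start its foot is 30 mm, its rim 90 mm above the bench, inside cup_d.
- cup_d: Largest of four round open stainless-steel sample cups, 66 mm outside diameter at the rim (63 at the foot), 60 mm high, 2 mm wall, about 120 g; its inner floor is raised to 30 mm above the foot. Origin: centre of its underside; z up along its axis. On the bench, holding the others: each stands on the raised floor of the next larger, 30 mm deep in it with 4 mm of play all round.
- balance: Fixed ivory laboratory balance, 165 x 130 mm, body 40 mm high, with a flat square 104 mm aluminium pan, top 52 mm above the bench. Origin: on the bench under the centre of the pan. x points from the display to the pan, z up.
- stirrer: Fixed blue stirrer, 155 x 120 mm, body 48 mm high, with a flat round black 96 mm plate, top 60 mm above the bench; a small white dial (top 59 mm) stands on the other end of the body, 82 mm from the plate's centre. Origin: on the bench under the centre of the plate. x points from the dial end to the plate, z up.
- cork_mat: Fixed flat round cork mat, 100 mm across, 8 mm thick, on the bench. Origin: centre of its underside, z up.
- tray: Fixed shallow square white plastic tray, 130 x 130 mm outside, 18 mm high, walls and floor 4 mm thick. Origin: centre of its underside; sides along x and y, z up.
- vial_left: Bystander: loose small amber vial with a white cap, 25 mm across, 48 mm high, 35 g, standing on the bench on the robot's left (+y), between the places. Origin: centre of its underside, z up.
- vial_right: Bystander: loose small amber vial with a white cap, 25 mm across, 48 mm high, 35 g, standing on the bench on the robot's right (-y), between the places. Origin: centre of its underside, z up.
Things that resemble listed ones, but are neither listed nor needed, are in the scene too. Leave any green or turquoise look-alike of the cup_d alone.

How it is judged:
On the way, in this order (a step that is already met when the one before it is completed fails the run):
1. the smallest cup stands on the balance's pan (horizontal distance between cup_a and balance below 0.015 m and z of cup_a in the frame of balance between 0.047 and 0.057 m and angle between cup_a's own z axis and vertical below 0.1 rad), for 0.2 s.
2. the second smallest cup stands on the stirrer's plate (horizontal distance between cup_b and stirrer below 0.015 m and z of cup_b in the frame of stirrer between 0.055 and 0.065 m and angle between cup_b's own z axis and vertical below 0.1 rad), for 0.2 s.
3. the second largest cup stands on the cork mat (horizontal distance between cup_c and cork_mat below 0.015 m and z of cup_c in the frame of cork_mat between 0.003 and 0.013 m and angle between cup_c's own z axis and vertical below 0.1 rad), for 0.2 s.
4. the largest cup stands in the tray (horizontal distance between cup_d and tray below 0.015 m and z of cup_d in the frame of tray between -0.001 and 0.009 m and angle between cup_d's own z axis and vertical below 0.1 rad), for 0.2 s.
At the end, for the whole second after the job is handed in: Each cup is upright (0.1 rad) and at rest on its own place, axis within 15 mm of the middle, foot within 5 mm of the surface: smallest on the pan, second on the stirrer plate, third on the cork, largest on the tray floor; both vials upright (0.1 rad) within 20 mm of their starts (all of step 1 and all of step 2 and all of step 3 and all of step 4 and linear speed of each of cup_a, cup_b, cup_c, cup_d below 0.02 m/s and angular speed of each of cup_a, cup_b, cup_c, cup_d below 0.2 rad/s and distance of each of vial_left, vial_right from where it was at the start of the episode below 0.02 m and angle between each of vial_left, vial_right's own z axis and vertical below 0.1 rad); the robot touches nothing.
It fails at once if a cup was tipped over (more than 0.7 rad) (angle between any of cup_a, cup_b, cup_c, cup_d's own z axis and vertical above 0.7 rad).
It fails at once if a vial was knocked over or shifted by more than 20 mm (distance of any of vial_left, vial_right from where it was at the start of the episode above 0.02 m or angle between any of vial_left, vial_right's own z axis and vertical above 0.5 rad).
It also fails if it takes over 120 s, if anything falls off the work surface, if the arm or the gripper's body presses on something with over 40 N, if the wrist force passes 120 N, or if a joint passes its speed limit or range.

## Robot

A 7-joint arm with a two-finger parallel gripper is mounted at the origin on the work surface. World frame = base frame: x ahead of the robot, y to its left, z up, the work surface at z = 0. Lengths are in m, angles in rad, forces in N, time in s.
With the tool pointing down it reaches from about 0.4 to 0.85 m from the base axis. Payload 6.9 kg.
Tool frame: the origin (TCP) lies midway between the tips of the shut fingers; the grasp point (between the pads) lies behind it (ctrl.pinch_z is the z of the grasp point in the tool frame, in m); z points along the fingers, y is the direction in which the jaws open and shut (so a half turn about z gives the same grasp; the last joint's range is limited). The gripper opens to 85 mm and grips with 20 to 120 N. Pads are 22 mm wide; open, the fingers measure 114 mm over their backs; the gripper's body (76 mm by 85 mm) begins 54 mm behind the grasp point. The pads swing forward as they close: fully open they stand 13 mm farther back than shut.
Start: joints at [-1.002, 0.507, -0.238, 1.5, 0.126, 1.149, -0.155], TCP at [0.279, 0.559, 0.231] pointing down, gripper open.
Joint ranges: [-3.08, 3.08], [-0.24, 2.05], [-1.43, 1.35], [0, 2.5], [-1.52, 4.66], [0.17, 1.96], [-2.89, 2.89]. Speed limits (rad/s): [2.39, 2.39, 3.14, 3.14, 3.14, 3.14, 3.14].

## Interface

Orientations are given as a unit quaternion [w, x, y, z].
In Python, from station import ctrl, get_state, vision, ticket, models gives the robot as it stands. Calls block until the motion is done:
- ctrl.movep(position, orientation): joint-space move of the TCP to a pose.
- ctrl.movel(position, frame=None, max_speed=0.15): straight line of the TCP; frame=None keeps the orientation; max_speed is the mean speed in m/s.
- ctrl.set_joints(angles): joint-space move.
- ctrl.ungrasp() and ctrl.close_gripper(force=None): open the fingers fully, or close them until they stop; force is the grip in N (None keeps the last).
- ctrl.pause(seconds).
- ctrl.ik(position, orientation): joint angles nearest the present ones, or None.
- get_state(): the state.
- vision.grab_frame(name): name is "side" or "top" or "wrist"; returns (picture, depth): 400x640x3 uint8, blue, green, red; 400x640 float32, m along the optical axis (not along the pixel's ray), 0 where there is no reading.
- vision.camera_info(name): a dict with "mtx" (3x3 intrinsics, pixels), "R" (3x3) and "t" (3): a world point X has camera coordinates R X + t; the wrist camera has in their place "hand_eye" (4x4, takes a point from camera to tool coordinates, whose origin is the TCP and whose axes are the flange's). Camera axes: x right, y down, z forward; pixel columns grow to the right and rows downward; lengths in m; the calibration is good to about 2 mm. A picture is of the moment at which its call begins: read the wrist's pose just before it. camera_info takes no time and is no camera call.
A pose or a line that the arm cannot do raises ctrl.Unreachable and nothing moves.
- ticket.close_job(): hands the job in, once; it reports no verdict.
Trained networks look in the newest picture that a camera, given by its name, has taken for a name from the list of things; names that differ only in an ending like _2 or _b are one class to them, and where a whole thing is asked for, a point or a joint stands for the part that bears it (a point fixed in the world has none). Each returns a list of dicts, best first, with "p" (0 to 1); they miss things now and then, are a little off and sometimes report something else, mostly with a low value. They report only what shows in the picture. A call takes as long as a camera call. They do not tell look-alikes from the thing itself.
- models.recognise(camera, target): "point" ([column, row] in pixels, amid what is visible of it).
- models.masks_of(camera, target): "mask" (400x640 bool, what is visible of it) and "point" ([column, row] in pixels, amid what is visible of it).
The state is a dict: "time": time; "qpos": joint angles; "qd": joint speeds; "tau": joint torques, N m; "tcp_pos": TCP position; "eef_rot": TCP orientation; "contact_force": force on the tool from outside, world axes, zero at the start; "wrist_torque": the same for the moment, N m; "width": finger opening in m.
Only numpy, scipy, OpenCV 4.12 (cv2) and the standard library are available. Lean on these libraries where they do the work, as an engineer would, in place of code of your own. Each camera call takes 0.05 s, during which the arm holds its last target. There are 200 camera calls.

## Working session

There is one attempt and no reset: what is moved stays moved. The work goes in short steps, each a Python script; the robot and the scene stay as the last script left them, time stands still between calls to the robot, and variables do not carry over. Pictures are saved under pics/ and viewed, about 12 in all and at most 16, crops included, and the job is handed in when it is done.

```bash
ls; mkdir -p pics; python3 - <<'E'
from station import ctrl,get_state,vision,models
import cv2,numpy as np
s=get_state();print(s['time'],s['tcp_pos'],s['eef_rot'],s['width'],ctrl.pinch_z)
for c in ['top','side']:
    im,d=vision.grab_frame(c);i=vision.camera_info(c)
    cv2.imwrite(f'pics/{c}0.png',im);np.save(f'{c}0.npy',d)
    print(c,i['mtx'].tolist() if hasattr(i['mtx'],'tolist') else i['mtx'],i['R'],i['t'])
    for t in ['cup_a','cup_d','balance','stirrer','cork_mat','tray','vial_left']:
        for r in models.masks_of(c,t):
            m=r['mask']; v,u=np.nonzero(m&(d>0))
            z=d[v,u]; K=np.array(i['mtx']);P=np.c_[(u-K[0,2])/K[0,0]*z,(v-K[1,2])/K[1,1]*z,z]
            W=(P-np.array(i['t']))@np.array(i['R'])
            zt=np.percentile(W[:,2],95) if len(W) else 0
            T=W[W[:,2]>zt-.006] if len(W) else W
            if len(W):print(t,round(r['p'],2),np.round(r['point']),m.sum(),'med',np.median(W,0).round(3),'top',zt.round(3),'min',T.min(0).round(3),'max',T.max(0).round(3))
E
```

```text
pics
0.0 [0.27890528 0.55876227 0.23041651] [-1.73321517e-04  2.29347401e-01  9.73344215e-01 -8.82948744e-04] 0.08539697380862472 -0.0187
top [[511.35086960893864, 0.0, 320.83168296017556], [0.0, 511.35086960893864, 200.75354685369746], [0.0, 0.0, 1.0]] [[ 2.12360734e-02 -9.99774074e-01  9.11030443e-04]
 [-9.92465123e-01 -2.11907940e-02 -1.20681105e-01]
 [ 1.20673145e-01  1.65862686e-03 -9.92690909e-01]] [0.00685653 0.53979941 1.19831023]
cup_a 0.92 [370. 286.] 651 med [ 0.343 -0.102  0.03 ] top 0.059 min [ 0.313 -0.132  0.055] max [ 0.375 -0.069  0.066]
cup_a 0.75 [328. 186.] 655 med [0.577 0.007 0.03 ] top 0.059 min [ 0.543 -0.024  0.054] max [0.608 0.04  0.064]
cup_a 0.73 [330. 245.] 214 med [ 0.438 -0.004  0.12 ] top 0.15 min [ 0.421 -0.019  0.144] max [0.454 0.014 0.153]
cup_a 0.65 [335. 252.] 39 med [ 0.423 -0.018  0.092] top 0.12 min [ 0.415 -0.024  0.115] max [ 0.434 -0.002  0.123]
cup_a 0.64 [319. 250.] 18 med [0.421 0.014 0.063] top 0.091 min [0.422 0.018 0.091] max [0.424 0.02  0.091]
cup_a 0.63 [366. 203.] 663 med [ 0.534 -0.088  0.03 ] top 0.059 min [ 0.502 -0.119  0.054
[... 4203 characters left out ...]
071  0.064]
balance 0.64 [332. 176.] 2456 med [0.615 0.107 0.043] top 0.055 min [0.596 0.08  0.05 ] max [0.704 0.191 0.057]
stirrer 0.64 [231. 166.] 2523 med [0.43  0.261 0.049] top 0.063 min [0.371 0.251 0.057] max [0.515 0.351 0.066]
cork_mat 0.73 [231. 166.] 2488 med [0.431 0.261 0.049] top 0.063 min [0.371 0.251 0.057] max [0.515 0.351 0.066]
cork_mat 0.58 [408. 230.] 1161 med [ 0.658 -0.125  0.01 ] top 0.012 min [ 0.612 -0.172  0.006] max [ 0.715 -0.07   0.013]
tray 0.68 [384. 322.] 5461 med [ 0.464 -0.302  0.006] top 0.02 min [ 0.391 -0.371  0.014] max [ 0.536 -0.226  0.023]
vial_left 0.54 [257. 193.] 200 med [0.444 0.153 0.034] top 0.051 min [0.435 0.149 0.045] max [0.457 0.173 0.052]
```

```bash
python3 - <<'E'
import cv2,numpy as np
a=cv2.imread('pics/top0.png');b=cv2.imread('pics/side0.png')
cv2.imwrite('pics/top0c.png',cv2.resize(a[100:330,140:520],None,fx=2.1,fy=2.1,interpolation=cv2.INTER_CUBIC))
cv2.imwrite('pics/side0c.png',cv2.resize(b[110:400,170:500],None,fx=2,fy=2,interpolation=cv2.INTER_CUBIC))
E
```

```text
(no output)
```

View pics/top0c.png

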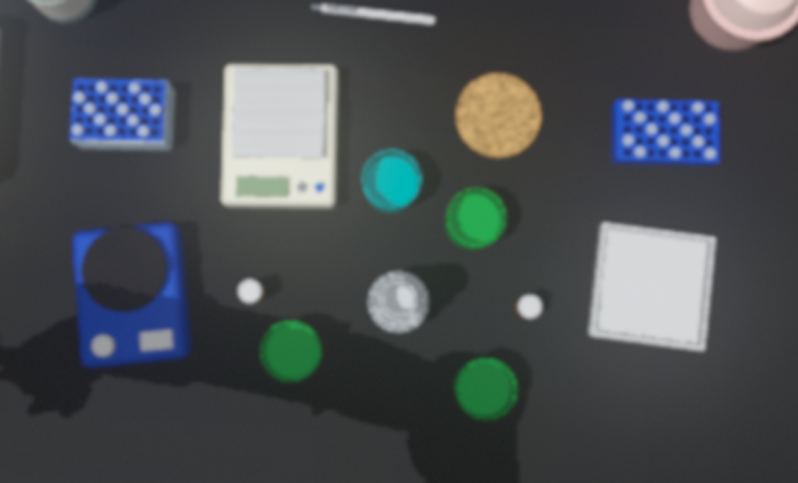

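View pics/side0c.png

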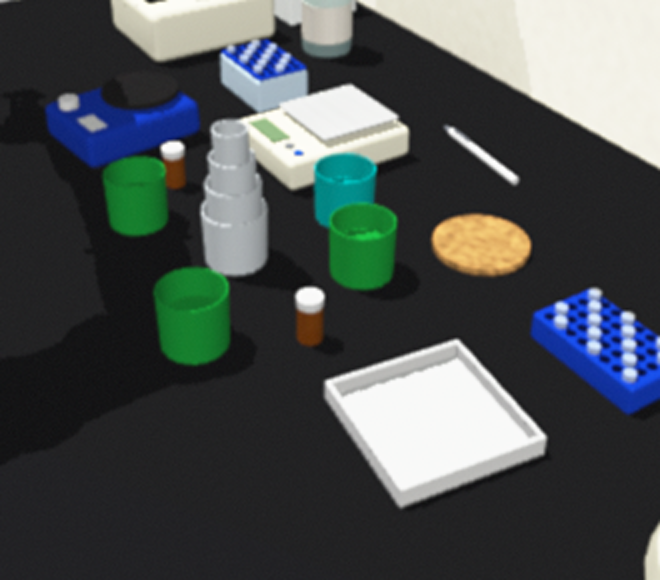

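Top view (crop): the steel nest is at full-image pixel (330,245). Green look-alikes are at (280,265), (370,286) and (366,203), and a turquoise one is at (328,186). Only the stepped grey tower, seen in the side crop at (235,200), fits the description. The vials are at about (259,239) and (392,246); pan, stirrer, cork and tray are all clear. I'll go above the nest next and check it with the wrist camera.

```bash
cat > h.py <<'E'
from station import ctrl,get_state,vision,models,ticket
import cv2,numpy as np
from scipy.spatial.transform import Rotation as R
from scipy.optimize import least_squares
def cloud(c,im_d=None):
    s=get_state(); im,d=vision.grab_frame(c) if im_d is None else im_d
    i=vision.camera_info(c);K=np.array(i['mtx'])
    v,u=np.indices(d.shape);P=np.dstack([(u-K[0,2])/K[0,0]*d,(v-K[1,2])/K[1,1]*d,d])
    if c=='wrist':
        H=np.array(i['hand_eye']);q=np.array(s['eef_rot']);P=P@H[:3,:3].T+H[:3,3]
        W=P@R.from_quat(q[[1,2,3,0]]).as_matrix().T+np.array(s['tcp_pos'])
    else: W=(P-np.array(i['t']))@np.array(i['R'])
    W[d<=0]=np.nan
    return im,W
def near(W,c,r,z0,z1):
    P=W.reshape(-1,3);P=P[np.isfinite(P[:,0])]
    return P[(np.hypot(*(P[:,:2]-c).T)<r)&(P[:,2]>z0)&(P[:,2]<z1)]
def circ(P,rad,c0):   # outline of disc or ring: outermost point per angular bin, fixed radius
    c=np.array(c0,float)
    if len(P)<10: return None
    for _ in range(4):
        D=P[:,:2]-c;a=(np.arctan2(D[:,1],D[:,0])//(np.pi/12)).astype(int);r=np.hypot(*D.T)
        idx=[np.where(a==k)[0][np.argmax(r[a==k])] for k in np.unique(a)]
        Q=P[idx,:2]
        c=least_squares(lambda x:np.hypot(*(Q-x).T)-rad,c,loss='soft_l1',f_scale=.002).x
    return c.round(4),len(Q),np.median(P[:,2]).round(4)
def square(P):
    (c,s,a)=cv2.minAreaRect((P[:,:2]*1000).astype(np.float32));return np.round(np.array(c)/1000,4),np.round(s,1),round(a,1),np.median(P[:,2]).round(4)
N=(.4375,-.004);PAN=(.65,.137);ST=(.47,.305);CK=(.663,-.117);TR=(.464,-.297)
def report(W):
    for n,r,z in(('a',.018,.15),('b',.023,.12),('c',.028,.09),('d',.033,.06)):print('nest',n,circ(near(W,N,r+.008,z-.006,z+.005),r,N))
    print('plate',circ(near(W,ST,.06,.0565,.066),.048,ST))
    print('cork',circ(near(W,CK,.07,.005,.014),.05,CK))
    for n,c,r,a,b in(('pan',PAN,.09,.049,.06),('tray',TR,.11,.012,.024)):
        P=near(W,c,r,a,b)
        if len(P)>50:print(n,square(P))
E
python3 - <<'E'
from h import *
for c in('top','side'):
    im=cv2.imread(f'pics/{c}0.png');_,W=cloud(c,(im,np.load(f'{c}0.npy')));print(c);report(W)
    for n,p in(('vl',(.445,.158)),('vr',(.435,-.155))):print(n,circ(near(W,p,.05,.042,.053),.0125,p))
from h import get_state
best=[]
for deg in range(0,180,15):
    q=[0,np.cos(np.radians(deg)),np.sin(np.radians(deg)),0];L=[]
    for p in(N,PAN,ST,CK,TR):
        for z in(.06,.25,.32):L.append(ctrl.ik([*p,z],q))
    if all(l is not None for l in L):print(deg,[np.round(np.array(l),2).tolist() for l in L[1::3]])
    else:print(deg,[l is not None for l in L])
E
```

```text
top
nest a (array([ 0.4371, -0.0027]), 24, np.float64(0.1488))
nest b (array([ 0.4376, -0.0038]), 24, np.float64(0.1193))
nest c (array([ 0.4377, -0.0029]), 24, np.float64(0.0892))
nest d (array([ 0.4378, -0.0029]), 24, np.float64(0.0586))
plate (array([0.4668, 0.3042]), 24, np.float64(0.0595))
cork (array([ 0.6636, -0.1157]), 24, np.float64(0.0075))
pan (array([0.6502, 0.1386]), array([103.9, 103.2]), 1.1, np.float64(0.0517))
tray (array([ 0.4634, -0.2962]), array([132. , 130.2]), 83.6, np.float64(0.0166))
vl (array([0.4453, 0.1633]), 24, np.float64(0.0475))
vr (array([ 0.4356, -0.1503]), 24, np.float64(0.0466))
side
nest a (array([ 0.4372, -0.0066]), 24, np.float64(0.1487))
nest b (array([ 0.4373, -0.0076]), 17, np.float64(0.1199))
nest c (array([ 0.4372, -0.0071]), 17, np.float64(0.0903))
nest d (array([ 0.4371, -0.0072]), 17, np.float64(0.0604))
plate (array([0.4669, 0.3003]), 24, np.float64(0.0623))
cork (array([ 0.6623, -0.1206]), 24, np.float64(0.0098))
pan (array([0.6506, 0.1361]), array([108.5, 110.1]), 1.1, np.float64(0.0541))
tray (array([ 0.464 , -0.2991]), array([134. , 
[... 2236 characters left out ...]
-0.88, 0.37, 1.16, 1.94, -0.38, 1.08, -2.7], [0.11, 0.61, -0.65, 1.35, 0.37, 1.3, 2.59], [-0.15, 0.45, -0.72, 1.64, 0.32, 1.17, 2.2], [-0.38, 0.81, 1.15, 1.34, -0.73, 1.45, -2.41], [-0.14, 0.6, 1.15, 1.68, -0.58, 1.25, -2.01]]
150 [[-0.88, 0.37, 1.16, 1.94, -0.38, 1.08, -2.18], [-0.77, 0.79, 1.15, 1.36, -0.72, 1.43, -2.26], [-0.07, 0.49, -0.87, 1.64, 0.4, 1.2, 2.64], [-0.38, 0.81, 1.15, 1.34, -0.73, 1.45, -1.89], [-0.14, 0.6, 1.15, 1.68, -0.58, 1.25, -1.48]]
165 [[-0.88, 0.37, 1.16, 1.94, -0.38, 1.08, -1.66], [-0.77, 0.79, 1.15, 1.36, -0.72, 1.43, -1.74], [-1.28, 0.62, 1.15, 1.65, -0.59, 1.26, -2.1], [-0.32, 0.73, 0.95, 1.34, -0.59, 1.37, -1.47], [0.04, 0.46, 0.75, 1.68, -0.34, 1.14, -1.21]]
```

```bash
python3 - <<'E'
from h import *
q=[0,.5,np.sqrt(.75),0]
p=get_state()['tcp_pos'];ctrl.movel([p[0],p[1],.33])
for i,t in enumerate((ST,N)):
    try: ctrl.movel([*t,.32],[*t,.32] and q,max_speed=.3)
    except Exception as e:
        print(type(e),e); ctrl.movep([*t,.32],q)
    ctrl.pause(.3)
    im,W=cloud('wrist');print(get_state()['time'],get_state()['tcp_pos']);report(W);cv2.imwrite(f'pics/w{i}.png',im)
E
```

```text
3.1667 [0.46959592 0.30561324 0.31997466]
nest a None
nest b None
nest c None
nest d (array([ 0.4383, -0.0038]), 6, np.float64(0.0592))
plate (array([0.4677, 0.3031]), 24, np.float64(0.0604))
cork None
pan (array([0.6509, 0.1372]), array([104.3, 104.1]), 0.4, np.float64(0.0523))
tray (array([ 0.4212, -0.2646]), array([78. , 36.5]), 83.5, np.float64(0.0176))
4.7 [ 0.43757806 -0.00340041  0.31991595]
nest a (array([ 0.438 , -0.0044]), 24, np.float64(0.1498))
nest b (array([ 0.4377, -0.0038]), 24, np.float64(0.1204))
nest c (array([ 0.439 , -0.0046]), 17, np.float64(0.0902))
nest d (array([ 0.4388, -0.0046]), 16, np.float64(0.0603))
plate (array([0.4673, 0.3024]), 4, np.float64(0.0592))
cork (array([ 0.6614, -0.1203]), 24, np.float64(0.0082))
pan (array([0.6511, 0.1368]), array([105.3, 104.3]), 0.8, np.float64(0.0522))
tray (array([ 0.4647, -0.2978]), array([132.6, 130.6]), 83.5, np.float64(0.0175))
```

View pics/w1.png

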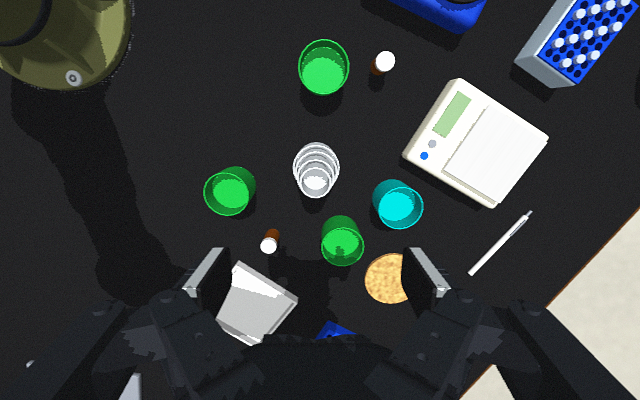

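The wrist view shows the four-rim steel nest at (316,170) among the look-alikes. All three cameras agree within 2–4 mm. Taking cup_a now.

```bash
cat >> h.py <<'E'
NC=np.array([.438,-.0043])
T={'a':((.6507,.137),.052,.09),'b':((.4673,.303),.060,.06),'c':((.6625,-.1185),.008,.03),'d':((.464,-.2975),.004,0.)}
def pick(n,off=.032,c=None,f=30):
    c=NC if c is None else np.array(c); zf=T[n][2]
    ctrl.ungrasp(); ctrl.movel([*c,max(zf+.13,.2)],max_speed=.25)
    ctrl.movel([*c,zf+off],max_speed=.08); F0=get_state()['contact_force']
    ctrl.close_gripper(f); ctrl.pause(.2); s=get_state()
    print('closed width',s['width'],'dF',np.round(np.array(s['contact_force'])-F0,2))
    ctrl.movel([*c,zf+off+.045],max_speed=.06)
    ctrl.movel([*c,.22],max_speed=.2); ctrl.pause(.2); s=get_state()
    print('lifted width',s['width'],'dF',np.round(np.array(s['contact_force'])-F0,2),'t',s['time'])
def place(n,off=.032,c=None):
    c,zs=(T[n][0] if c is None else c),T[n][1]
    ctrl.movel([*c,.22],max_speed=.2); ctrl.movel([*c,zs+off+.006],max_speed=.08);ctrl.pause(.2)
    F0=np.array(get_state()['contact_force'])
    for k in range(5,-4,-1):
        ctrl.movel([*c,zs+off+k*.001],max_speed=.02);ctrl.pause(.05)
        dF=np.array(get_state()['contact_force'])-F0
        if dF[2]>2.5:break
    print('touch at',k,'mm dF',dF.round(2))
def leave(n,c=None):
    p=get_state()['tcp_pos']; ctrl.ungrasp(); ctrl.pause(.2)
    ctrl.movel([p[0],p[1],p[2]+.06],max_speed=.08); ctrl.movel([p[0],p[1],.25],max_speed=.25)
    print('width',get_state()['width'],'t',get_state()['time'])
def check(n,r,views=('top','side','wrist'),save=None):
    c,zs,_=T[n]
    for v in views:
        im,W=cloud(v);print(v,'rim',circ(near(W,c,r+.015,zs+.054,zs+.067),r,c),'target',c,zs+.06)
        if save and v==views[-1]: cv2.imwrite(f'pics/{save}.png',im)
E
python3 - <<'E'
from h import *
pick('a')
im,_=vision.grab_frame('side');cv2.imwrite('pics/s1.png',cv2.resize(im[60:300,170:450],None,fx=2.2,fy=2.2))
E
```

```text
closed width 0.03517410414082591 dF [-1.65 -0.29  4.01]
lifted width 0.03576670043367576 dF [-1.69  0.15 -2.73] t 9.075
```

View pics/s1.png

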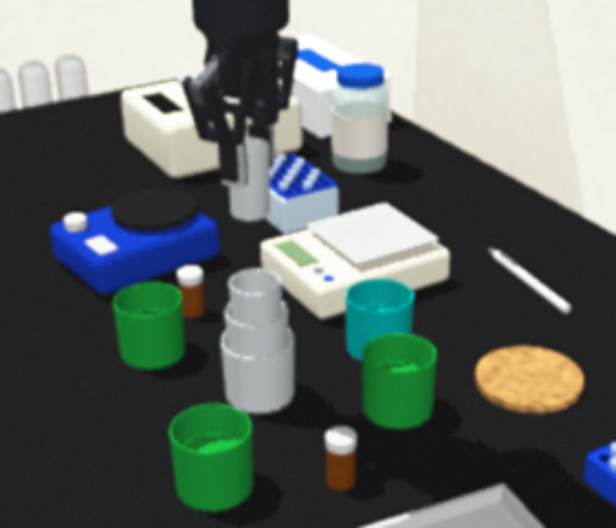

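cup_a hangs upright in the jaws at crop (250,180), and the other three are still nested at (258,340). Placing it.

```bash
python3 - <<'E'
from h import *
place('a');leave('a')
check('a',.018)
_,W=cloud('top');report(W)
im,_=vision.grab_frame('side');cv2.imwrite('pics/s2.png',cv2.resize(im[60:300,170:450],None,fx=2.2,fy=2.2))
E
```

```text
touch at 0 mm dF [-1.67 -0.4   3.22]
width 0.08501927244282373 t 16.5583
top rim None target (0.6507, 0.137) 0.11199999999999999
side rim (array([0.6499, 0.1345]), 22, np.float64(0.1105)) target (0.6507, 0.137) 0.11199999999999999
wrist rim (array([0.651 , 0.1369]), 24, np.float64(0.1118)) target (0.6507, 0.137) 0.11199999999999999
nest a None
nest b (array([ 0.4376, -0.0039]), 24, np.float64(0.1183))
nest c (array([ 0.4377, -0.0028]), 24, np.float64(0.0891))
nest d (array([ 0.4378, -0.0029]), 24, np.float64(0.0591))
plate (array([0.4674, 0.3034]), 24, np.float64(0.0594))
cork (array([ 0.6615, -0.1172]), 24, np.float64(0.0078))
pan (array([0.651 , 0.1063]), array([104.1,  38.6]), 2.2, np.float64(0.0516))
tray (array([ 0.4633, -0.2965]), array([131.4, 130.2]), 83.4, np.float64(0.0167))
```

View pics/s2.png

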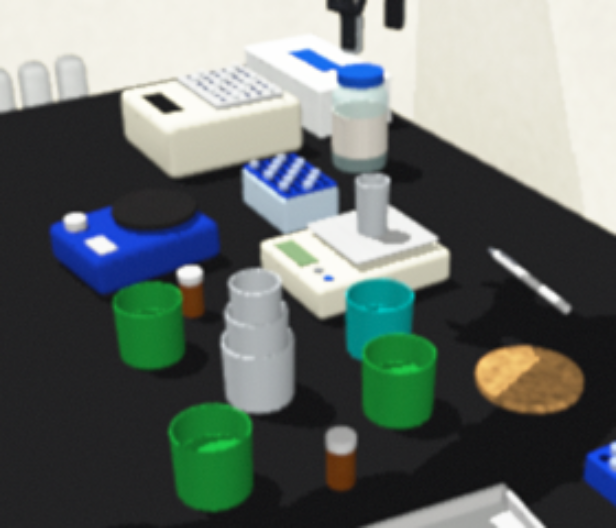

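cup_a stands centred on the pan (crop (372,205)) and the nest hasn't moved. Next is cup_b.

```bash
python3 - <<'E'
from h import *
pick('b')
if abs(get_state()['width']-.046)<.003:
    place('b');leave('b');check('b',.023)
_,W=cloud('top');report(W)
im,_=vision.grab_frame('side');cv2.imwrite('pics/s3.png',cv2.resize(im[60:300,170:450],None,fx=2.2,fy=2.2))
E
```

```text
closed width 0.04540094302034128 dF [-2.02  0.74  5.2 ]
lifted width 0.045156731045499894 dF [-1.4   0.71 -1.  ] t 22.0333
touch at 0 mm dF [-1.53 -0.52  6.41]
width 0.0851404552478303 t 29.5333
top rim (array([0.4672, 0.3032]), 24, np.float64(0.1186)) target (0.4673, 0.303) 0.12
side rim (array([0.4675, 0.3007]), 23, np.float64(0.1195)) target (0.4673, 0.303) 0.12
wrist rim (array([0.4679, 0.3021]), 24, np.float64(0.1199)) target (0.4673, 0.303) 0.12
nest a None
nest b None
nest c (array([ 0.4377, -0.0028]), 24, np.float64(0.0893))
nest d (array([ 0.4378, -0.0029]), 24, np.float64(0.0588))
plate (array([0.4673, 0.3033]), 24, np.float64(0.0594))
cork (array([ 0.6623, -0.1172]), 24, np.float64(0.0076))
pan (array([0.65  , 0.1385]), array([104. , 103.3]), 0.9, np.float64(0.0516))
tray (array([ 0.4633, -0.2963]), array([131.4, 130.4]), 83.4, np.float64(0.0169))
```

View pics/s3.png

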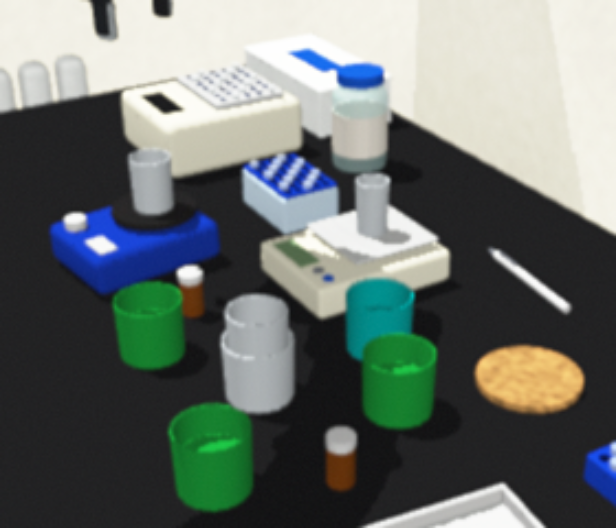

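cup_b stands centred on the stirrer plate (crop (152,182)). Next is cup_c.

```bash
python3 - <<'E'
from h import *
pick('c')
if abs(get_state()['width']-.056)<.003:
    place('c');leave('c');check('c',.028)
_,W=cloud('top');report(W)
im,_=vision.grab_frame('side');cv2.imwrite('pics/s4.png',cv2.resize(im[60:330,170:490],None,fx=2.2,fy=2.2))
E
```

```text
closed width 0.05375723930905803 dF [-1.61 -0.03  4.33]
lifted width 0.053854298178864744 dF [-0.69  0.79 -1.61] t 35.6917
touch at 0 mm dF [-1.34 -0.33  5.17]
width 0.08528842889172636 t 43.7083
top rim (array([ 0.6618, -0.1179]), 6, np.float64(0.0677)) target (0.6625, -0.1185) 0.068
side rim (array([ 0.6622, -0.1204]), 24, np.float64(0.0668)) target (0.6625, -0.1185) 0.068
wrist rim (array([ 0.6634, -0.1186]), 24, np.float64(0.0679)) target (0.6625, -0.1185) 0.068
nest a None
nest b None
nest c None
nest d (array([ 0.4378, -0.0029]), 24, np.float64(0.0583))
plate (array([0.467 , 0.3039]), 24, np.float64(0.0594))
cork (array([ 0.6643, -0.1123]), 12, np.float64(0.0074))
pan (array([0.6501, 0.1385]), array([103.9, 103.4]), 1.0, np.float64(0.0515))
tray (array([ 0.4629, -0.3017]), array([120.9, 130.5]), 83.6, np.float64(0.0166))
```

View pics/s4.png

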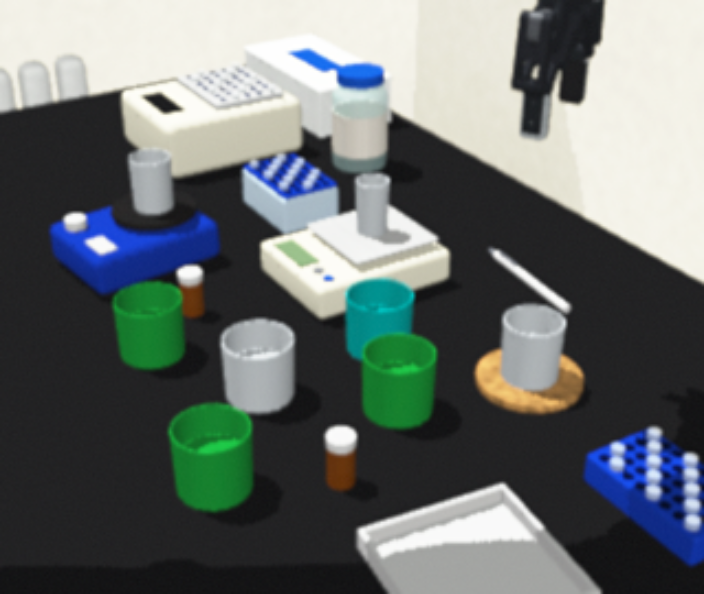

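cup_c is on the cork (crop (532,345)). The steel cup left at (258,365) is cup_d, between the green ones at (150,325), (212,455) and (398,380) and the turquoise one. Taking it now.

```bash
python3 - <<'E'
from h import *
pick('d')
if abs(get_state()['width']-.065)<.004:
    place('d');leave('d');check('d',.033)
p=get_state()['tcp_pos'];ctrl.movel([p[0],p[1],.33]);ctrl.movel([.46,-.02,.33],max_speed=.25)
check('a',.018,('side','wrist'));check('b',.023,('side','wrist'));check('c',.028,('side','wrist'));check('d',.033)
_,W=cloud('top')
for n,v in(('vl',(.445,.158)),('vr',(.435,-.155))):print(n,circ(near(W,v,.05,.042,.053),.0125,v))
im,_=vision.grab_frame('side');cv2.imwrite('pics/s5.png',im)
E
```

```text
closed width 0.06507438292172127 dF [-2.08 -0.56  8.73]
lifted width 0.06505055893923913 dF [-1.14 -0.05 -0.01] t 50.1083
touch at 0 mm dF [-1.98  1.65  7.2 ]
width 0.0855694358942923 t 58.325
top rim (array([ 0.4634, -0.2956]), 24, np.float64(0.0626)) target (0.464, -0.2975) 0.064
side rim (array([ 0.4636, -0.2991]), 24, np.float64(0.0632)) target (0.464, -0.2975) 0.064
wrist rim (array([ 0.465 , -0.2975]), 24, np.float64(0.0638)) target (0.464, -0.2975) 0.064
side rim (array([0.6498, 0.1348]), 23, np.float64(0.1105)) target (0.6507, 0.137) 0.11199999999999999
wrist rim (array([0.6507, 0.1365]), 24, np.float64(0.111)) target (0.6507, 0.137) 0.11199999999999999
side rim (array([0.4669, 0.3002]), 23, np.float64(0.1188)) target (0.4673, 0.303) 0.12
wrist rim None target (0.4673, 0.303) 0.12
side rim (array([ 0.6622, -0.1205]), 24, np.float64(0.0668)) target (0.6625, -0.1185) 0.068
wrist rim (array([ 0.6634, -0.1183]), 17, np.float64(0.0667)) target (0.6625, -0.1185) 0.068
top rim (array([ 0.4635, -0.2956]), 24, np.float64(0.0626)) target (0.464, -0.2975) 0.064
side rim (array([ 0.4638, -0.2989]), 24, np.float64(0.0629)) target (0.464, -0.2975) 0.064
wrist rim (array([ 0.4647, -0.2969]), 20, np.float64(0.0627)) target (0.464, -0.2975) 0.064
vl (array([0.4455, 0.1637]), 24, np.float64(0.0468))
vr None
```

View pics/s5.png

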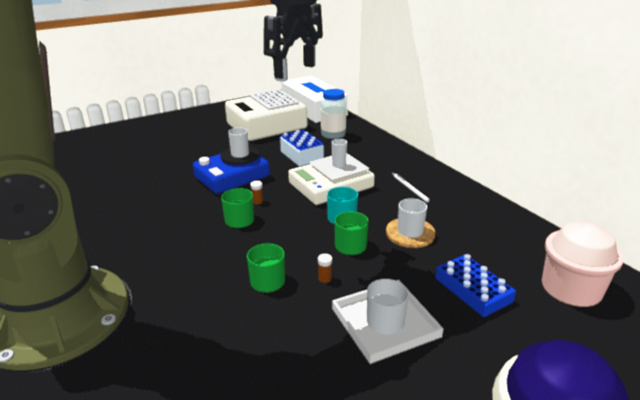

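The side view shows all four cups upright on their own places: (338,153), (238,142), (412,218) and (386,306). Both vials are standing at (257,192) and (324,268), and the robot touches nothing. Handing in.

```bash
python3 -c "
from h import *
_,W=cloud('side')
for n,v in(('vl',(.4457,.1601)),('vr',(.4356,-.1544))):print(n,circ(near(W,v,.03,.042,.053),.0125,v))
print(ticket.close_job(),get_state()['time'])"
```

```text
vl (array([0.4463, 0.1607]), 21, np.float64(0.0494))
vr (array([ 0.4356, -0.1543]), 24, np.float64(0.0494))
the job is handed in; nothing more can be done
the job is handed in; nothing more can be done
```

I took the nest apart from the smallest cup outwards and stood each cup on its own place: `cup_a` on the pan, `cup_b` on the stirrer plate, `cup_c` on the cork and `cup_d` in the tray. Each was gripped near the rim and lowered until it touched. The last step ended at about 60 s of the 120 s allowed, and the job is handed in.

- **Cups:** the last checks put each cup within about 3 mm of the middle of its place, with the rim within about 1.5 mm of the expected height. All four look upright in the final picture.
- **Vials:** both are standing, and the side camera puts them within 1 mm of where they started. The top camera gave no reading for the right vial in the final check, when the arm was above the scene.
- **Disagreements:** the top and side cameras differ by about 2–5 mm in y, and the wrist camera falls between them. I used values between those readings. In the final position the wrist camera gave no reading for `cup_b`, but all three cameras had agreed on it right after placing.

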